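Raise the drive-bay cover with the lift bar

ROBOT

A 6-joint arm with a two-finger parallel gripper is mounted at the origin on the work surface. World frame = base frame: x ahead of the robot, y to its left, z up, the work surface at z = 0. Lengths are in m, angles in degrees, forces in N, time in s.
With the tool pointing down it reaches from about 0.325 to 0.85 m from the base axis. Payload 15.5 kg.
Tool frame: the origin (TCP) lies midway between the tips of the shut fingers; the grasp point (between the pads) lies 19 mm behind it; z points along the fingers, y is the line along which they close (so a half turn about z gives the same grasp; the last joint's range is limited). The gripper opens to 91 mm and grips with 3 to 60 N. Pads are 32 mm wide; open, the fingers measure 118 mm over their backs; the gripper's body (76 mm by 178 mm) begins 60 mm behind the grasp point.
Start: joints at [60.247, 28.281, 77.091, -0, 74.628, -5.472], TCP at [0.257, 0.57, 0.214] pointing down, gripper open.
Joint ranges: [-166.48, 166.48], [-47.26, 123.95], [12.59, 153.08], [-70.14, 250.14], [6.76, 159.57], [-176.63, 176.63]. Speed limits (degrees/s): [108.29, 108.29, 147.25, 172.46, 172.46, 172.46].

INTERFACE

Orientations are given as a 3x3 rotation matrix whose columns are the frame's x, y, z axes.
In Python, from bench import ctrl gives the robot as it stands. The module is installed in compiled form; this text tells all that it offers. Calls block until the motion is done:
- ctrl.goto(position, orientation): joint-space move of the TCP to a pose.
- ctrl.move_l(position, vel=0.15, ori=None, contact_N=None): straight line of the TCP; ori=None keeps the orientation; vel is the mean speed in m/s. With contact_N (N) it stops when the force on the tool has changed by that much, and returns True; else False.
- ctrl.movej(angles): joint-space move.
- ctrl.command_gripper(opening): opening from 0.0 (shut) to 1.0 (fully open); the grip force is fixed at half the most; returns when the fingers have stopped.
- ctrl.sleep(seconds).
- ctrl.ik(position, orientation): joint angles nearest the present ones, or None.
- ctrl.read_camera(name): name is "scene" or "top"; returns the picture (400x640x3 uint8, blue, green, red); there is no depth.
- ctrl.camera_params(name): a dict with "fx", "fy", "cx", "cy" (pixels), "pose" (4x4, takes a point from camera to world coordinates). Camera axes: x right, y up, looking along -z (the intrinsics and any distortion apply to the point x, -y, -z); pixel columns grow to the right and rows downward; lengths in m; the calibration is good to about 2 mm. A picture is of the moment at which its call begins. camera_params takes no time and is no camera call.
A pose or a line that the arm cannot do raises ctrl.MotionError and nothing moves.
- ctrl.sign_off(): hands the job in; it is judged then, once.
Readings, each from a call of its own:
- ctrl.current_t(): time.
- ctrl.current_q(): joint angles.
- ctrl.current_dq(): joint speeds.
- ctrl.current_effort(): joint torques, N m.
- ctrl.current_tool_pos(): TCP position.
- ctrl.current_eef_rot(): TCP orientation.
- ctrl.current_contact_force(): force on the tool from outside, world axes, zero at the start.
- ctrl.current_wrist_torque(): the same for the moment, N m.
- ctrl.current_grip_width(): opening from 0.0 (shut) to 1.0 (fully open).
- ctrl.current_grasp_force(): force on a finger pad.
Only numpy, scipy, OpenCV 4.12 (cv2) and the standard library are available. Lean on these libraries where they do the work, as an engineer would, in place of code of your own. Each camera call takes 0.05 s, during which the arm holds its last target. There are 200 camera calls.

TASK

Open the machine's drive bay for the mechanic: with a fingertip push the slide bolt's red-topped knob back until the bolt is clear of the steel cover, then press the red pad at the long end of the lift bar down onto the bar's rubber stop, so that its short end raises the heavy cover. Finish while holding: the program ends with the fingers still pressing the pad down on the stop and the cover held up. Raise the cover with the bar and not by hand, leave the bar lying in its yoke, and do not disturb the loose tools and parts around.

Things in the scene. Friction and masses are not known exactly. Their poses are not given: they have to be found in the camera images.
- unit: drive-bay unit, fixed; origin on the table right below the bar's pivot, z up, y along the lift bar from pad (-y) to cover (+y), x to the right when looking along +y. Grey base plate x -80 to 80, y -270 to 80 mm, 8 mm thick, with the bar's yoke and stop; white housing 90 mm high, x -130 to 130, y 30 to 310 mm, with bolt and cover; a 54 mm wide slot in its front deck lets the bar's short end through
- yoke (a point): the bar's place in the yoke: the axis (along the unit's x) of two open-topped steel slots, 113 mm above the table, at the unit's x = 0, y = 0. The yoke's horns reach 125 mm above the table
- bar_pivot (a point): middle of the lift bar's cross pin, which only lies in the open yoke. The bar is loose: flat steel, 25 mm wide, 12 mm thick, 344 mm long, 0.5 kg; pin to middle of pad 225 mm, pin to the roller at the short end (under the cover's yellow tongue) 100 mm. At rest it slopes 0.36 rad, pad end up
- pad (a point): middle of the red pad's top face (12 mm above the bar's centre line) at the bar's long end; 50 mm (unit x) by 56 mm. It swings about the pin: at rest 203 mm above the table at unit y = -206 mm; with the bar on its stop 48 mm above it at y = -217 mm (-225 mm half-way). About 5 to 12 N press it down; the cover pushes it up again when let go
- stop (a point): top of the black rubber stop, 44 mm above the table at the unit's x = 0, y = -165 mm, on which the bar comes to rest when the pad is pressed fully down
- knob (a point): the bolt's upright knob, where its stem (12 mm diameter) enters the red cap (18 mm diameter, 12 mm tall): unit x = 75 mm, y = 85 mm minus the bolt's joint value, 138.5 mm above the table. The stem is free from 117 mm (top of the bolt's two steel guides, at unit y = 33 and 105 mm) to 138 mm above the table; the cover's top face is 102 mm above it
- bolt (a joint): travel of the slide bolt in m: 0 fully shot (the rod lies 25 mm over the cover's front edge and blocks it), 0.025 just clear of the cover, 0.036 fully back on its end stop; it slides towards the unit's -y, away from the cover, with about 2 N of friction and stays where it is left
- cover (a joint): opening angle of the cover in rad: 0 shut, about 0.35 when the bar is on its stop. A steel plate 200 x 165 x 12 mm with a motor on it, about 4.3 kg, hinged along the far (unit +y) end of the housing; it falls shut when not held up
- tongue (a point): front end of the yellow lifting tongue on the cover's front edge (top face), 40 mm wide; the bar's roller lies under it
- drill: cordless drill standing on its battery, 75 x 215 mm, 200 mm tall, origin at the foot; loose, leave alone
- oil: yellow oil bottle, 44 mm diameter, 125 mm tall, standing beside the base plate, origin at the foot; loose, leave alone
- spool: aluminium spool, 44 mm diameter, 37 mm tall, standing on the housing's front deck (90 mm up), origin at the foot; loose, leave alone
- bushing: brass flanged bushing, 34 mm diameter, 30 mm tall, standing beside the base plate, origin at the foot; loose, leave alone
- jar: glass screw jar with a blue lid, 52 mm diameter, 70 mm tall, standing on the base plate near the yoke, origin at the foot; loose, leave alone
- driver: orange-handled screwdriver lying on the table; loose, leave alone
- spanner: steel spanner lying on the table; loose, leave alone

How it is judged:
By the outcome, as a careful person would: the job done as asked, in the order asked, and still so for the second after the job is handed in, while the arm keeps its last pose, push and grip.
It also fails if it takes over 48 s, if anything falls off the work surface, if the arm or the gripper's body presses on something with over 40 N, if the wrist force passes 120 N, or if a joint passes its speed limit or range.

## Working session

There is one attempt and no reset: what is moved stays moved. The work goes in short steps, each a Python script; the robot and the scene stay as the last script left them, time stands still between calls to the robot, and variables do not carry over. Pictures are saved under pics/ and viewed, at most 10 in all, crops included, and the job is handed in when it is done.

```bash
mkdir -p pics; python3 - <<'E'
from bench import ctrl
import cv2,numpy as np
np.set_printoptions(precision=4,suppress=True)
for n in("scene","top"):
    cv2.imwrite(f"pics/{n}0.png",ctrl.read_camera(n)); print(n,ctrl.camera_params(n))
print(ctrl.current_t())
E
```

```text
scene {'fx': 470.5206659575442, 'fy': 470.5206659575442, 'cx': 321.59035024856973, 'cy': 199.54429511099744, 'pose': array([[-0.5266, -0.5698,  0.6309,  1.4396],
       [ 0.8501, -0.359 ,  0.3853,  0.504 ],
       [ 0.007 ,  0.7392,  0.6734,  1.0801],
       [ 0.    ,  0.    ,  0.    ,  1.    ]])}
top {'fx': 502.7963558432373, 'fy': 502.7963558432373, 'cx': 316.44412869186294, 'cy': 195.84871619593844, 'pose': array([[ 0.027 ,  0.9915, -0.1273,  0.3676],
       [-0.9995,  0.0291,  0.0149,  0.0012],
       [ 0.0185,  0.1268,  0.9918,  1.6447],
       [ 0.    ,  0.    ,  0.    ,  1.    ]])}
0.1
```

View pics/scene0.png

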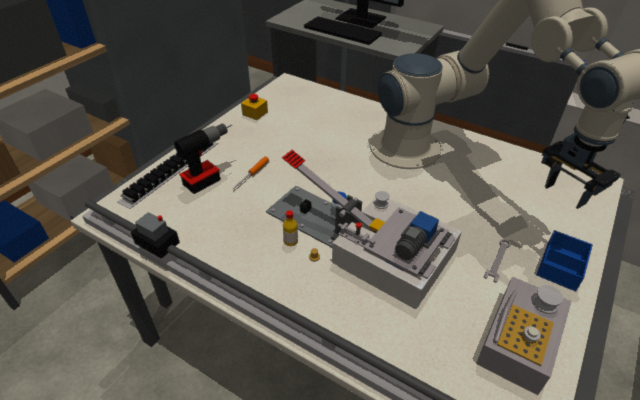

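View pics/top0.png

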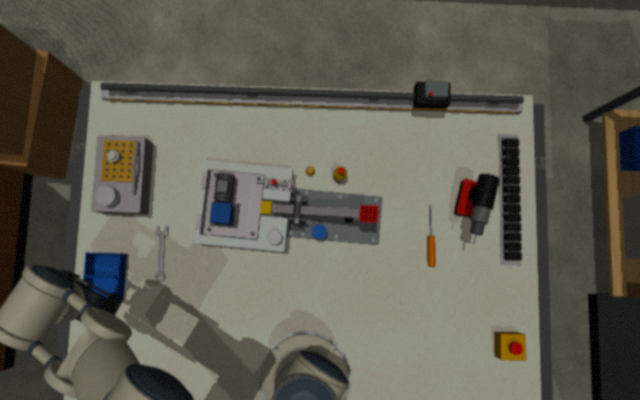

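The unit lies in the middle of the table with its +y about along world +y (pad at top-view pixel (369,214), knob near (275,183)). Zooming in for accurate pixels.

```bash
python3 - <<'E'
import cv2
a=cv2.imread("pics/top0.png")[145:265,190:390]; cv2.imwrite("pics/topc.png",cv2.resize(a,None,fx=4,fy=4,interpolation=cv2.INTER_CUBIC))
a=cv2.imread("pics/scene0.png")[140:310,260:470]; cv2.imwrite("pics/scenec.png",cv2.resize(a,None,fx=3.5,fy=3.5,interpolation=cv2.INTER_CUBIC))
E
```

```text
(no output)
```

View pics/topc.png

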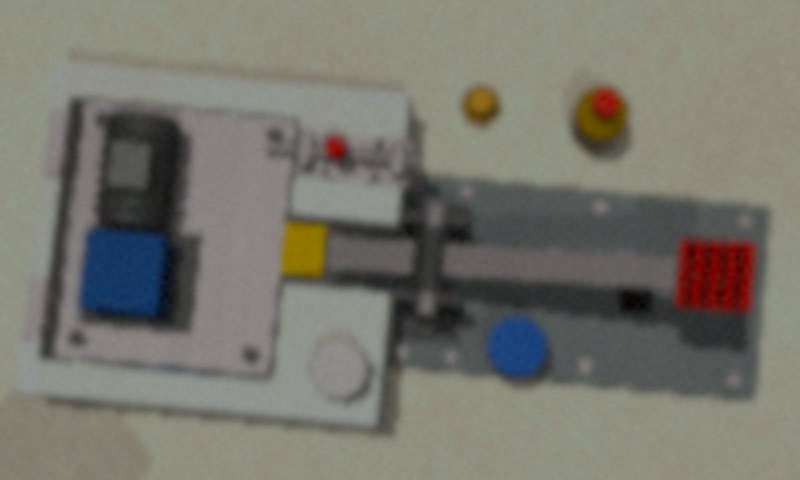

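View pics/scenec.png

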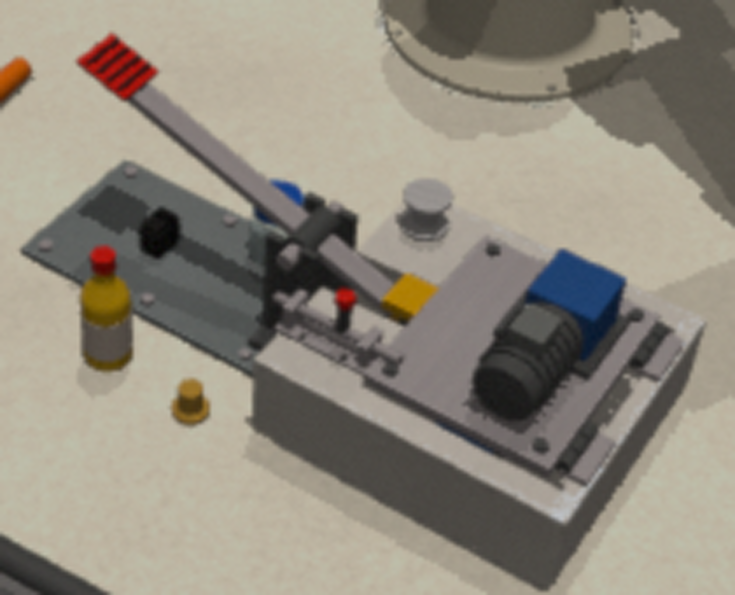

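```bash
cat >h.py <<'E'
import numpy as np
from bench import ctrl
def proj(n,P):
    c=ctrl.camera_params(n); T=np.linalg.inv(c["pose"]); p=np.atleast_2d(P)@T[:3,:3].T+T[:3,3]
    return np.c_[c["cx"]+c["fx"]*p[:,0]/-p[:,2], c["cy"]+c["fy"]*-p[:,1]/-p[:,2]]
def u2w(p,U):
    p=np.atleast_2d(p)/1000.; c,s=np.cos(U[2]),np.sin(U[2])
    return np.c_[U[0]+c*p[:,0]-s*p[:,1],U[1]+s*p[:,0]+c*p[:,1],p[:,2]]
E
python3 - <<'E'
from h import *
from scipy.optimize import least_squares
np.set_printoptions(precision=4,suppress=True)
P=np.array
t=P([[80,-270,8,769,207],[-80,-270,8,754,397],[130,30,90,410,90],[-130,30,90,390,430],[130,310,90,66,50],[-130,310,90,20,395],[0,-206,203,716,275],[75,85,150,336,149]],float)
s=P([[0,-206,203,118,67],[75,85,144.5,345,297],[80,-270,8,22,250],[-80,-270,8,128,162],[130,310,90,563,520],[-130,310,90,703,322],[130,30,90,255,370]],float)
tp=t[:,3:]/4+[190,145]; sp=s[:,3:]/3.5+[260,140]
f=lambda U:np.r_[(proj("top",u2w(t[:,:3],U))-tp).ravel(),(proj("scene",u2w(s[:,:3],U))-sp).ravel()]
r=least_squares(f,[.6,0,0],loss="soft_l1"); U=r.x
print(U,np.degrees(U[2])); print(f(U).reshape(-1,2))
np.save("U.npy",U)
for k in([75,85,138],[0,-206,203],[0,-217,48]): print(u2w(k,U))
E
```

```text
[ 0.519   0.034  -0.0646] -3.7014741128991075
[[ 0.1828 -0.1072]
 [ 0.2572  1.0356]
 [-0.1305  1.2251]
 [-3.3917 -0.7378]
 [-3.1409  2.8766]
 [-1.8329 -0.4154]
 [-0.6598 -0.2399]
 [-2.2326 -0.8804]
 [-1.0571 -0.8386]
 [ 0.53    0.8575]
 [-1.8947 -0.8741]
 [-2.2915 -1.307 ]
 [-0.6236  0.6046]
 [-0.2771 -1.5799]
 [-1.6323 -3.4394]]
[[0.5994 0.114  0.138 ]]
[[ 0.5057 -0.1715  0.203 ]]
[[ 0.505  -0.1825  0.048 ]]
```

```bash
cat >>h.py <<'E'
import cv2
from scipy.optimize import least_squares
def red(n,img,px,r,hsv=((170,10))):
    """centroid of red blob within r px of px"""
    h=cv2.cvtColor(img,cv2.COLOR_BGR2HSV); m=((h[...,0]>hsv[0])|(h[...,0]<hsv[1]))&(h[...,1]>140)&(h[...,2]>70)
    yy,xx=np.nonzero(m); k=np.hypot(xx-px[0],yy-px[1])<r
    return np.array([(xx[k].min()+xx[k].max())/2,(yy[k].min()+yy[k].max())/2]),np.array([xx[k].mean(),yy[k].mean()]),k.sum()
def tri(a,b):
    f=lambda X:np.r_[(proj("top",X)-a).ravel(),(proj("scene",X)-b).ravel()]
    r=least_squares(f,[.5,0,.1]); return r.x,r.fun
E
python3 - <<'E'
from h import *
np.set_printoptions(precision=4,suppress=True)
T=cv2.imread("pics/top0.png");S=cv2.imread("pics/scene0.png")
k1=red("top",T,(274,182),6);k2=red("scene",S,(358.5,225),6)
p1=red("top",T,(369,214),14);p2=red("scene",S,(293,159),15)
print(k1,k2,p1,p2)
K,e=tri(k1[1],k2[1]);print("knob",K,e)
Q,e2=tri(p1[1],p2[1]);print("pad",Q,e2)
d=K-Q; print("yaw",np.degrees(np.arctan2(d[1],d[0])-np.arctan2(291,75)),np.hypot(d[0],d[1]),np.hypot(291,75))
E
```

```text
(array([273.5, 182. ]), array([273.5   , 181.7778]), np.int64(18)) (array([358.5, 224.5]), array([358.2759, 224.5862]), np.int64(29)) (array([368.5, 213.5]), array([368.4138, 213.5549]), np.int64(319)) (array([293.5, 158.5]), array([293.0693, 158.8366]), np.int64(202))
knob [0.5985 0.1099 0.1461] [-0.2871  0.1236 -0.2881 -0.0241]
pad [ 0.5054 -0.1713  0.201 ] [-0.2312  0.1245 -0.2757 -0.0404]
yaw -3.8568256436777983 0.2962278092665994 300.5095672353877
```

```bash
cat >>h.py <<'E'
np.set_printoptions(precision=4,suppress=True)
U=np.array([.5187,.0325,np.radians(-3.85)])
W=lambda *p:u2w(p,U)[0]
ux=np.array([np.cos(U[2]),np.sin(U[2]),0]);uy=np.array([-ux[1],ux[0],0]);Z=np.array([0,0,1.])
def R(th=0,flip=1):
    """fingers along -n of a bar raised by th; tool y along +-unit x"""
    n=np.sin(th)*uy+np.cos(th)*Z; y=flip*ux; return np.c_[np.cross(y,-n),y,-n]
def st(s=""): print(s,"t",round(ctrl.current_t(),2),"tcp",ctrl.current_tool_pos(),"F",ctrl.current_contact_force())
E
cat >s1.py <<'E'
from h import *
p=W(75,122,230)
for f in(1,-1): print(f,ctrl.ik(p,R(0,f)),ctrl.ik(W(0,-206,215),R(.36,f)),ctrl.ik(W(0,-217,45),R(-.35,f)))
ctrl.command_gripper(0)
f=1 if (q:=ctrl.ik(p,R(0,1))) is not None and abs(q[5])<120 else -1
print("flip",f)
ctrl.goto(p,R(0,f)); st()
cv2.imwrite("pics/s1.png",cv2.resize(ctrl.read_camera("scene")[100:300,240:480],None,fx=3,fy=3))
E
python3 s1.py
```

```text
1 [ 8.4081 27.0537 76.6214 -0.     76.3249 12.2581] [-12.1015  20.9327  93.9998 -22.8492  63.8723   1.7042] [-37.4362  38.764   93.4672  19.1403  60.5987 -44.9263]
-1 [   8.4081   27.0537   76.6214   -0.       76.3249 -167.7419] None [-37.4362  38.764   93.4672  19.1403  60.5987 135.0737]
flip 1
 t 3.43 tcp [0.6014 0.1501 0.23  ] F [-0.1906 -0.3813 -0.5193]
```

View pics/s1.png

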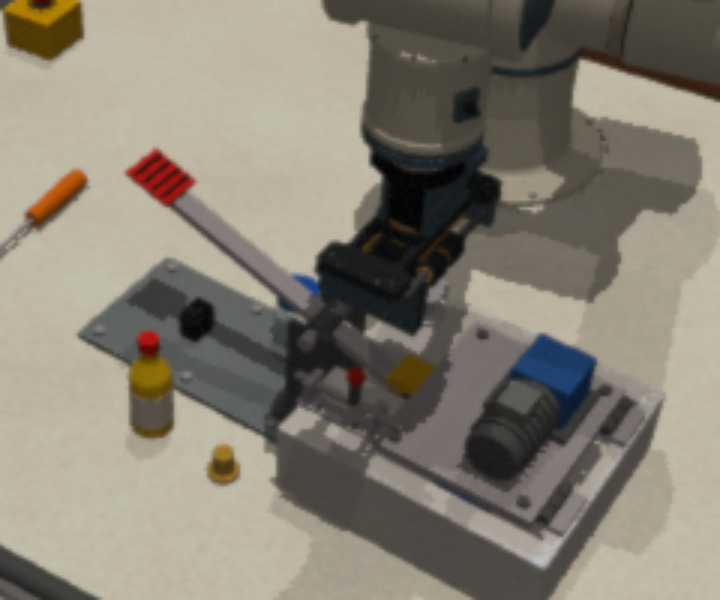

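The shut fingers hang above and behind the knob (knob at crop (355,377)) and clear of motor and spool. Now descend with a contact guard and push back to the end stop.

```bash
cat >s2.py <<'E'
from h import *
hit=ctrl.move_l(W(75,122,128),vel=.1,contact_N=6); st(f"down {hit}")
if not hit:
    c=ctrl.move_l(W(75,60,128),vel=.04,contact_N=10); st(f"push {c}")
    print("unit y", (ctrl.current_tool_pos()-W(0,0,0))@uy)
T=ctrl.read_camera("top");S=ctrl.read_camera("scene")
cv2.imwrite("pics/s2.png",np.hstack([cv2.resize(i,None,fx=4,fy=4) for i in(T[140:240,230:330],S[180:280,300:400])]))
E
python3 s2.py
```

```text
down False t 4.65 tcp [0.6021 0.1493 0.1286] F [-0.4517  0.7764 -0.0741]
push True t 5.7 tcp [0.5988 0.1059 0.128 ] F [ 0.96   10.4835  2.0547]
unit y 0.07864595376848159
```

View pics/s2.png

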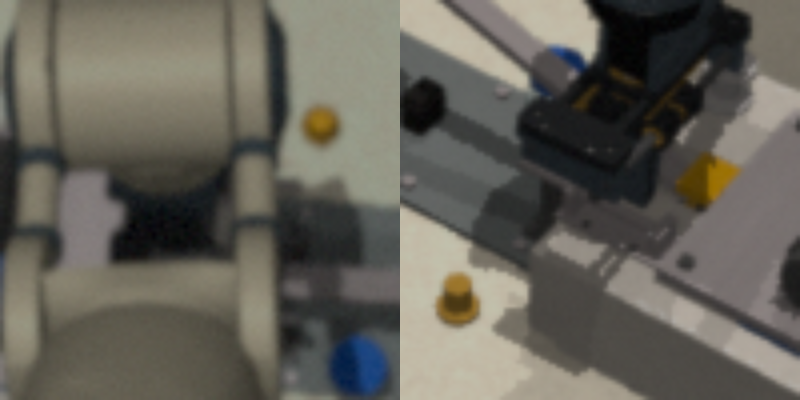

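The gripper hides the knob; back off, rise and measure it on the way to the pad.

```bash
cat >s3.py <<'E'
from h import *
ctrl.move_l(W(75,92,128),vel=.1); ctrl.move_l(W(75,92,260),vel=.2)
ctrl.goto(W(0,-190,270),R(.36)); st()
T=ctrl.read_camera("top");S=ctrl.read_camera("scene")
cv2.imwrite("pics/s3.png",np.hstack([cv2.resize(i,None,fx=3,fy=3) for i in(T[140:260,250:390],S[130:250,270:396])]))
k2=red("scene",S,proj("scene",W(75,50,144))[0],7)
print("scene knob",k2, "before (358.3,224.6); expected at 0/25/36:",*[proj("scene",np.array([.5985,.1099,.1461])-d*uy)[0] for d in(0,.025,.036)])
k1=red("top",T,proj("top",W(75,50,146))[0],7);print(k1,"before (273.5,181.8)",proj("top",np.array([.5985,.1099,.1461])-.036*uy))
E
python3 s3.py
```

```text
t 7.99 tcp [ 0.5065 -0.1564  0.2698] F [-0.2087  0.6764  0.6172]
scene knob (array([349. , 220.5]), array([349.1875, 220.2812]), np.int64(32)) before (358.3,224.6); expected at 0/25/36: [357.9813 224.564 ] [350.4562 220.8347] [347.1835 219.2129]
(array([283. , 182.5]), array([283. , 182.5]), np.int64(12)) before (273.5,181.8) [[285.1202 183.037 ]]
```

View pics/s3.png

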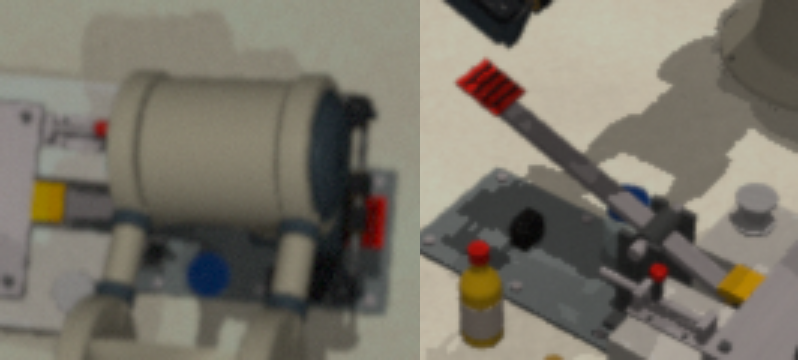

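The knob moved ≈30 mm (scene (358,225)→(349,220)) and the push ended on a 10 N rise, so the bolt is clear (≥25 mm). Nothing else was disturbed. Now press the pad along its arc, with the fingers kept square to the bar.

```bash
cat >s4.py <<'E'
from h import *
def pad(th,off=0): # TCP at distance off (mm) above pad face
    s,c=np.sin(th),np.cos(th); return W(0,-225*c+(12+off)*s,113+225*s+(12+off)*c)
ctrl.move_l(pad(.36,20),vel=.15,ori=R(.36))
h=ctrl.move_l(pad(.36,-8),vel=.04,contact_N=3); st(f"touch {h}")
off=(ctrl.current_tool_pos()-pad(.36))@(np.sin(.36)*uy+np.cos(.36)*Z)*1000; print("off",off)
for th in np.arange(.28,-.30,-.08):
    h=ctrl.move_l(pad(th,off),vel=.06,ori=R(th),contact_N=25); st(f"{th:.2f} {h}")
    if h: break
S=ctrl.read_camera("scene"); cv2.imwrite("pics/s4.png",cv2.resize(S[100:300,240:480],None,fx=3,fy=3))
E
python3 s4.py
```

```text
touch True t 9.09 tcp [ 0.5049 -0.1736  0.2033] F [0.9202 1.7382 7.8961]
off -0.30417695675887463
0.28 False t 9.55 tcp [ 0.5048 -0.1803  0.1864] F [1.6064 3.4165 7.8597]
0.20 False t 10.0 tcp [ 0.5045 -0.1856  0.1692] F [1.4371 2.9424 8.1386]
0.12 False t 10.45 tcp [ 0.5042 -0.1893  0.1515] F [1.0712 1.5008 8.2463]
0.04 False t 10.9 tcp [ 0.504  -0.1918  0.1336] F [0.4374 2.1027 8.2694]
-0.04 False t 11.35 tcp [ 0.5039 -0.1928  0.1155] F [ 1.4653 -0.1187  6.8396]
-0.12 False t 11.8 tcp [ 0.5038 -0.1923  0.0974] F [ 1.2958 -1.5626  4.6775]
-0.20 False t 12.25 tcp [ 0.5039 -0.1905  0.0794] F [ 0.912  -1.4937  3.7633]
-0.28 False t 12.7 tcp [ 0.504  -0.187   0.0617] F [ 1.1201 -2.6409  3.2863]
```

View pics/s4.png

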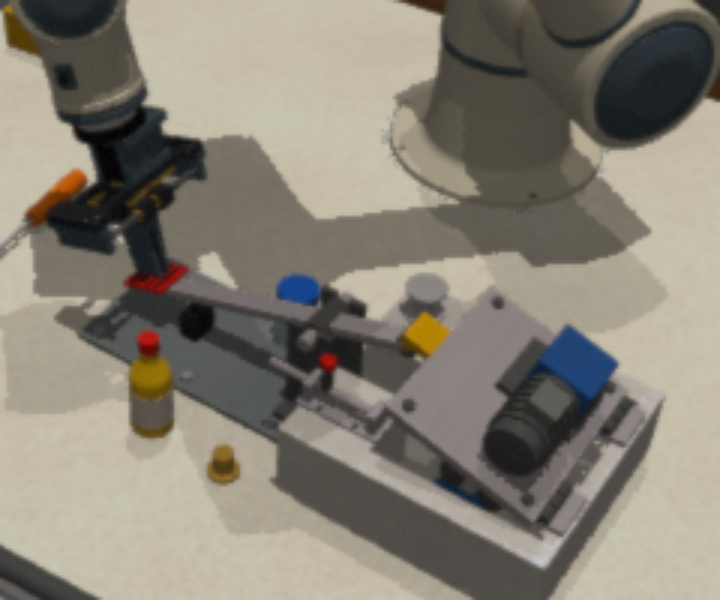

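The cover is rising on the roller and the bar lies in its yoke. Continue to the stop and press firmly.

```bash
cat >s5.py <<'E'
from h import *
def pad(th,off=-.3):
    s,c=np.sin(th),np.cos(th); return W(0,-225*c+(12+off)*s,113+225*s+(12+off)*c)
h=ctrl.move_l(pad(-.33),vel=.04,ori=R(-.33),contact_N=18); st(f"{h}")
if not h: h=ctrl.move_l(pad(-.345,-8),vel=.015,ori=R(-.345),contact_N=18); st(f"press {h}")
ctrl.sleep(1.0); st("hold")
S=ctrl.read_camera("scene");cv2.imwrite("pics/s5.png",cv2.resize(S[100:300,240:480],None,fx=3,fy=3))
E
python3 s5.py
```

```text
False t 13.18 tcp [ 0.5043 -0.184   0.0511] F [ 1.5504 -3.7776  3.3825]
press True t 13.66 tcp [ 0.5047 -0.1826  0.0466] F [-3.4644 -3.5527 14.566 ]
hold t 14.66 tcp [ 0.5047 -0.1826  0.0467] F [-3.4136 -3.3552 12.5911]
```

View pics/s5.png

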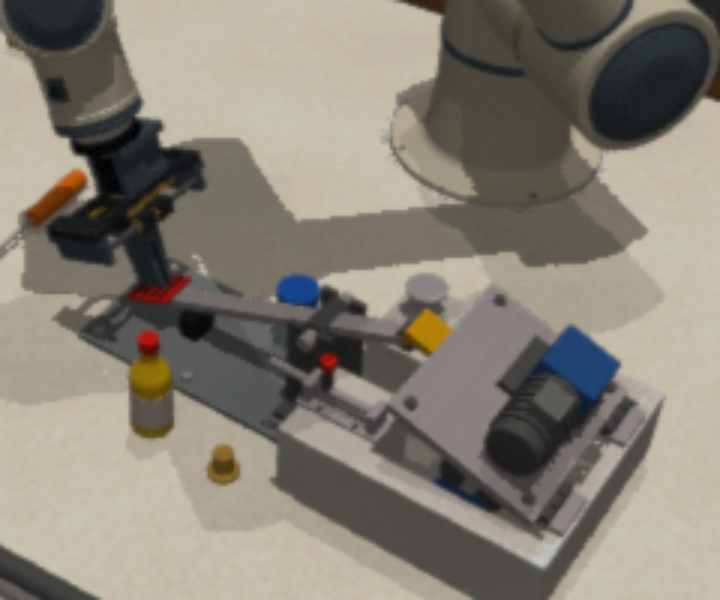

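The bar rests on the black stop (force jumped 3→13 N at pad height 47 mm) and the cover is up. One more small press as margin, then hand in.

```bash
python3 - <<'E'
from h import *
p=ctrl.current_tool_pos()
h=ctrl.move_l(p-[0,0,.0015],vel=.01,contact_N=15); ctrl.sleep(.5); st(f"{h}")
ctrl.sign_off()
E
```

```text
True t 15.42 tcp [ 0.5047 -0.1826  0.0466] F [-3.4439 -3.3278 16.1016]
the job is handed in; nothing more can be done
```

The job is handed in at about 15 s: the bolt was pushed back about 30 mm (25 mm is clear), and the fingers still hold the pad down on its stop with about 16 N. The cover is held up by the bar, the bar lies in its yoke, and no loose part looked moved in the pictures.

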